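Scrape board scraps off the preheater plate into its tray

ROBOT

A 7-joint arm with a two-finger parallel gripper is mounted at the origin on the work surface. World frame = base frame: x ahead of the robot, y to its left, z up, the work surface at z = 0. Lengths are in m, angles in rad, forces in N, time in s.
With the tool pointing down it reaches from about 0.425 to 0.95 m from the base axis. Payload 16.7 kg.
Tool frame: the origin (TCP) lies between the finger pads; the fingertips stand 17 mm ahead of it and the grasp point (between the pads) lies 2 mm behind it; z points along the fingers, y is the line along which they close (so a half turn about z gives the same grasp; the last joint's range is limited). The gripper opens to 94 mm and grips with 3 to 60 N. Pads are 16 mm wide; open, the fingers measure 119 mm over their backs; the gripper's body (75 mm by 177 mm) begins 78 mm behind the grasp point.
Start: joints at [1.119, 0.426, 0.074, 1.606, -0.034, 1.111, -0.067], TCP at [0.201, -0.644, 0.222] pointing down, gripper open.
Joint ranges: [-2.85, 2.85], [-0.5, 2.14], [-1.23, 1.37], [0.21, 2.46], [-1.02, 4.16], [0.16, 2.05], [-2.73, 2.73]. Speed limits (rad/s): [1.89, 1.89, 2.39, 2.39, 3.01, 3.01, 3.01].

INTERFACE

Orientations are given as a 3x3 rotation matrix whose columns are the frame's x, y, z axes.
In Python, from cell import readout, camera, job gives the robot as it stands.
- The arm moves only by the shell command python3 -m handwheel 'ROWS'. ROWS is JSON, a list of rows, each an object with "dp": the shift along the world's x, y, z scaled (see below), a list of three; "rotation": the turn, a rotation vector about the world's x, y, z scaled (see below), a list of three; "gripper": the opening, from 0 (shut) to 1 (fully open). A call has 1 to 12 rows; each row shifts and turns the commanded pose from where the row before left it; what a row does not reach is not made up. The controller multiplies each number of a shift by 0.04 m and each number of a turn by 5 degrees. A row lasts 1/10 s, in which the tool goes at most 50 mm and 8.59 degrees, less where a joint would pass 70% of its speed; a pose out of reach is approached as far as the arm can. A call with a number of a shift or a turn outside -1 to 1 is refused whole. A call with a gripper value outside its range is refused whole. The fingers move at their own pace and stop on an object; the grip force is fixed at half the most. Time passes only in rows, so rows that do not move let the fingers close. It gives the time, the measured TCP pose, the force, the opening and the grip force at its end, in the units of the state.
- readout.state(): the state, without advancing time (a new reading comes with each control period).
- camera(name): name is "side" or "top"; returns a dict with "image" (420x560x3 uint8, red, green, blue), "range_z" (420x560 float32, m along the optical axis (not along the pixel's ray), 0 where there is no reading), "camera_matrix" (3x3 intrinsics, pixels), "position" and "orientation" of the camera in the world. Camera axes: x right, y up, looking along -z (the intrinsics and any distortion apply to the point x, -y, -z); pixel columns grow to the right and rows downward; lengths in m; the calibration is good to about 2 mm. A picture is of the moment at which its call begins.
- job.close_job(): hands the job in; it is judged then, once.
The state is a dict: "t": time; "q": joint angles; "joint_velocities": joint speeds; "tau": joint torques, N m; "tcp_pos": TCP position; "orientation": TCP orientation; "contact_force": force on the tool from outside, world axes, zero at the start; "wrist_torque": the same for the moment, N m; "opening": finger opening in m; "finger_force": force on a finger pad.
Only numpy, scipy, OpenCV 4.12 (cv2) and the standard library are available. Lean on these libraries where they do the work, as an engineer would, in place of code of your own. Each camera call takes 0.05 s, during which the arm holds its last target. There are 200 camera calls.

TASK

Lift the T-shaped scraper straight up out of its rack, lay it flat on the bench the same way up and let go; then take it again by the far end of its handle, so that its blade reaches under the light bar to the back of the plate. With the scraper, never the fingers, draw all three scrap circuit-board strips off the preheater's plate into its catch tray, and finally lay the scraper flat on the bench the same way up and let go. Leave the multimeter, the mouse and the jar where they are.

Things in the scene. Friction and masses are not known exactly. Their poses are not given: they have to be found in the camera images.
- scraper: Loose T-shaped scraper, about 0.2 kg, 198 mm long: grey blade with black rubber lip, 110 mm (own x) x 16 mm (y) x 32 mm high; black handle 18 mm wide along own -y to y = -190 mm, 12 to 32 mm above the blade's lower edge; foot under its last 11 mm, level with that edge. Origin: centre of the blade's underside; z up. Starts level in the rack, origin 60 mm high; flat on the bench at height 0.
- handle_end (a point): Point of the handle where it is to be taken for the wiping: 170 mm from the blade's middle along the scraper's own -y (20 mm before the handle's end), at the handle's mid height, 22 mm above the blade's lower edge. A grip within about 40 mm of it counts as by the end.
- handle_mid (a point): Point of the handle near the scraper's centre of mass, 72 mm from the blade's middle along own -y, at the handle's mid height, 22 mm above the blade's lower edge; free for a grasp while the scraper is in the rack.
- rack: Fixed tool rack, bare and grey metal. Origin: its centre on the bench. The scraper lies along it, blade towards own +y (blade's middle at y = +90 mm, give or take 2). Base plate 60 x 185 x 10 mm (y = -106 to +80). Between y = -45 and +50 mm the handle is free for a grasp, with empty space below it down to the base plate.
- saddle (a point): Rack's saddle hook, where the handle rests near the blade: y = +50 to +60 mm of the rack, 72 mm above the bench; two side lips 12 mm higher, 34 mm wide overall. Axes as the rack.
- holster (a point): Top centre of the rack's holster, 112 mm above the bench. It encloses the handle's end from y = -45 to -110 mm of the rack, closed at the end, open at the top; inner width 24 mm, outer 34 mm; floor 60 mm above the bench. So the end cannot be gripped there, and the scraper comes out only straight up, by 55 mm or more.
- station: Fixed board preheater, cold. Origin: on the bench under the middle of its plate. Flat metal plate, top 34 mm above the bench, y = -75 to +75 mm, x = -63 to +63 mm between two side curbs (6 mm wide, 10 mm higher than the plate). Own +y: grey housing; own -y: catch tray. The scraper goes in under the light bar from the tray side, its axes parallel to the station's.
- plate (a point): Centre of the plate's top surface, 34 mm above the bench; axes as the station.
- tray (a point): Centre of the catch tray's inner floor, 4 mm above the bench, open at the top, right against the plate: inner x = -65 to +65 mm, inner y = -79 to -186 mm of the station (outer end at -190), rim 26 mm above the bench (8 mm lower than the plate).
- light_bar (a point): Middle of the underside of the white light bar that crosses over the plate along the station's x, 60 mm above the plate (94 mm above the bench). The bar spans y = -33 to -47 mm of the station and rises to 149 mm above the bench; its two posts stand at x = +-70 to +-82 mm (140 mm clear between them).
- housing (a point): Top centre of the preheater's grey housing: y = +75 to +120 mm of the station, 150 mm wide, 110 mm above the bench. It closes the plate's rear.
- multimeter: Bystander: yellow multimeter 75 x 130 x 34 mm, loose. Origin: centre of its underside; long along own y.
- mouse: Bystander: black computer mouse 60 x 100 x 32 mm, loose. Origin: centre of its underside; long along own y.
- flux_jar: Bystander: upright jar 50 mm in diameter, 80 mm high, loose. Origin: centre of its underside.
- strip1: Scrap circuit-board strip, dark green with a black connector bar, 60 x 16 x 7 mm, 20 g, long along own x, loose, flat on the plate at the start, the one nearest the grey housing; all strips start between y = -70 and +46 mm of the station, leaving 29 mm free before the housing. Origin: centre of its underside.
- strip2: Scrap circuit-board strip, dark green with a black connector bar, 60 x 16 x 7 mm, 20 g, long along own x, loose, flat on the plate at the start. Origin: centre of its underside.
- strip3: Scrap circuit-board strip, dark green with a black connector bar, 60 x 16 x 7 mm, 20 g, long along own x, loose, flat on the plate at the start. Origin: centre of its underside.
There are look-alikes about, which are no part of the job. Leave any blue, pink or purple look-alike of the strip1 alone.

How it is judged:
On the way, in this order (a step that is already met when the one before it is completed fails the run):
1. the scraper lies flat on the bench, out of its rack, and is let go (height (world z) of scraper below 0.012 m and angle between scraper's own z axis and vertical below 0.1 rad and contact force between the fingers and scraper below 0.2 N and linear speed of scraper below 0.03 m/s), for 0.2 s.
2. the scraper is held by the end of its handle, off the bench (distance between the grasp point and handle_end below 0.045 m and contact force between the fingers and scraper above 1 N and height (world z) of scraper above 0.03 m), for 0.2 s.
3. all three strips lie in the catch tray (z of each of strip1, strip2, strip3 in the frame of station below 0.03 m and y of strip1 in the frame of station between -0.19 and -0.075 m and x of strip1 in the frame of station between -0.069 and 0.069 m and linear speed of each of strip1, strip2, strip3 below 0.05 m/s and y of strip2 in the frame of station between -0.19 and -0.075 m and x of strip2 in the frame of station between -0.069 and 0.069 m and y of strip3 in the frame of station between -0.19 and -0.075 m and x of strip3 in the frame of station between -0.069 and 0.069 m), for 0.2 s.
At the end, for the whole second after the job is handed in: All three strips are at rest in the catch tray (their undersides' centres inside its outline and below 30 mm above the bench), and the scraper lies still and flat on the bench (origin lower than 12 mm, tilt under 0.1 rad, the same way up), let go (all of step 1 and all of step 3); the robot touches nothing.
It fails at once if the gripper or arm touches a strip (contact force between any of the fingers, the arm and strip1 above 0.5 N or contact force between any of the fingers, the arm and strip2 above 0.5 N or contact force between any of the fingers, the arm and strip3 above 0.5 N).
It fails at once if a bystander is moved by more than 15 mm or tipped (distance of any of multimeter, mouse, flux_jar from where it was at the start of the episode above 0.015 m or angle between any of multimeter, mouse, flux_jar's own z axis and vertical above 0.2 rad).
It also fails if it takes over 67 s, if anything falls off the work surface, if the arm or the gripper's body presses on something with over 40 N, if the wrist force passes 120 N, or if a joint passes its speed limit or range.

## Working session

There is one attempt and no reset: what is moved stays moved. The work goes in short steps, Python scripts to look and compute and a shell command to move; the robot and the scene stay as the last step left them, time stands still between calls to the robot, and variables do not carry over. Pictures are saved under pics/ and viewed, at most 10 in all, crops included, and the job is handed in when it is done.

```bash
ls; mkdir -p pics
cat > h.py <<'E'
import numpy as np, cv2
from cell import readout, camera, job
def snap(name,out):
    c=camera(name); np.savez(out,**{k:np.array(v) for k,v in c.items()})
    cv2.imwrite(f'pics/{out}.png',c['image'][:,:,::-1]); return c
def pt(c,u,v,z=None):
    K=c['camera_matrix'];R=np.array(c['orientation']);p=np.array(c['position'])
    d=np.array([(u-K[0,2])/K[0,0],-(v-K[1,2])/K[1,1],-1.])
    if z is None:
        return p+R@d*float(c['range_z'][int(v),int(u)])
    w=R@d; return p+w*(z-p[2])/w[2]
E
python3 - <<'E'
from h import *
for n in('top','side'):
    c=snap(n,n+'0'); print(n,c['position'],np.round(c['orientation'],3),c['camera_matrix'],c.keys())
print(readout.state())
E
```

```text
pics
top [0.41165325 0.01192514 1.29357623] [[ 0.004  0.986 -0.164]
 [-1.     0.001 -0.016]
 [-0.016  0.164  0.986]] [[414.98637448   0.         278.4834821 ]
 [  0.         414.98637448 203.28244277]
 [  0.           0.           1.        ]] dict_keys(['image', 'range_z', 'camera_matrix', 'position', 'orientation'])
side [0.3566661  0.69488992 0.82420155] [[-0.946  0.249 -0.207]
 [-0.323 -0.69   0.648]
 [ 0.019  0.68   0.733]] [[454.39079073   0.         278.30038916]
 [  0.         454.39079073 204.42456345]
 [  0.           0.           1.        ]] dict_keys(['image', 'range_z', 'camera_matrix', 'position', 'orientation'])
{'t': 0.1, 'q': array([ 1.11948065,  0.42664507,  0.07386608,  1.60652289, -0.03406931,
        1.11080371, -0.0670635 ]), 'joint_velocities': array([ 0.00114408, -0.0001392 , -0.00050966, -0.00038796,  0.00017546,
        0.00097341, -0.00081037]), 'tau': array([ 7.40931602e-03, -9.37464523e+01,  3.67656581e+00, -4.55042589e+01,
       -4.86291724e-02,  1.67807675e-02,  8.09880044e-05]), 'tcp_pos': array([ 0.20049627, -0.64415173,  0.22187118]), 'orientation': array([[ 9.54796176e-01,  2.97260950e-01, -4.35593805e-04],
       [ 2.97261249e-01, -9.54795625e-01,  1.03174335e-03],
       [-1.09206051e-04, -1.11458977e-03, -9.99999373e-01]]), 'contact_force': array([0.24918271, 0.1168065 , 0.87887988]), 'wrist_torque': array([ 0.00663365,  0.03543976, -0.00870524]), 'finger_force': 0.0, 'opening': 0.09420492963154817}
```

View pics/top0.png

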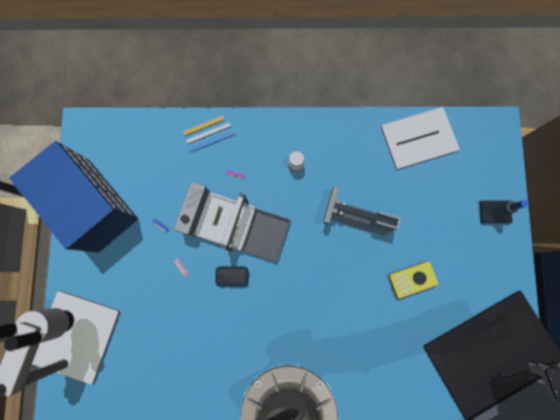

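View pics/side0.png

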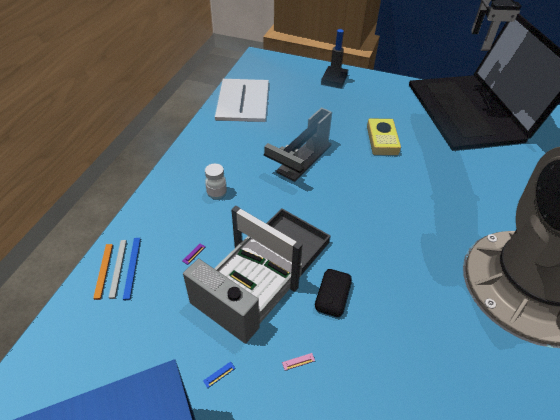

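The top view shows the rack with the scraper at (365,215), its blade at (332,207). The station is at (235,220), with its housing on the left at (192,210) and the tray on the right at (265,235). The jar is at (296,160), the mouse at (232,276) and the multimeter at (413,280). The coloured look-alikes at (235,174), (160,225) and (181,267) are off the plate, so I'll ignore them. Next, enlarged crops.

Run:
```python
import cv2
a=cv2.imread('pics/top0.png')
cv2.imwrite('pics/c1.png',cv2.resize(a[175:270,170:300],None,fx=6,fy=6,interpolation=cv2.INTER_CUBIC))
cv2.imwrite('pics/c2.png',cv2.resize(a[180:245,315:410],None,fx=8,fy=8,interpolation=cv2.INTER_CUBIC))
```

```text
(no output)
```

View pics/c1.png

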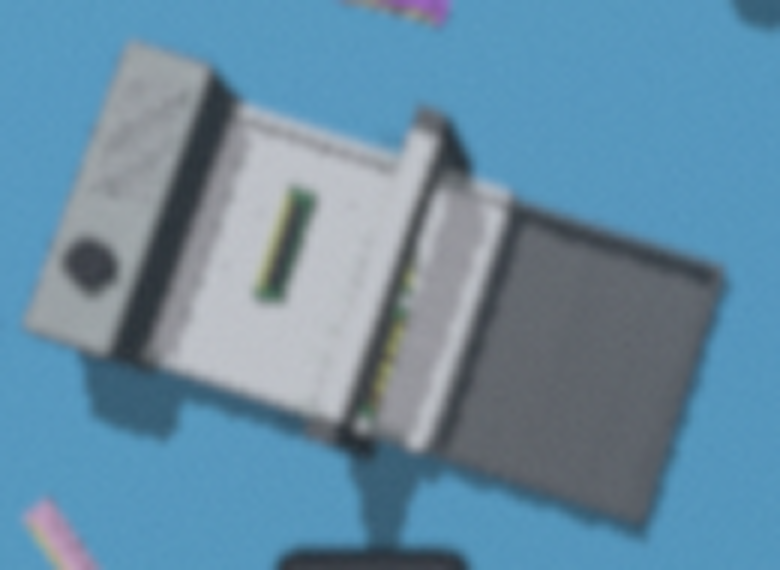

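View pics/c2.png

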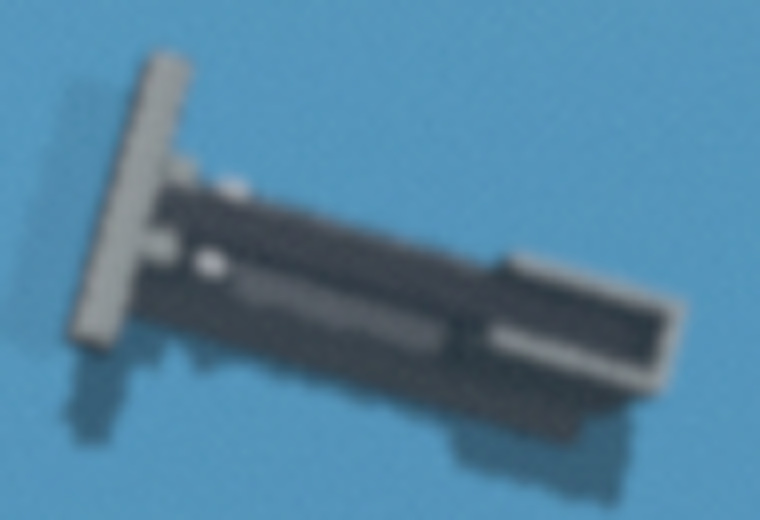

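The plate strips (dark green with black bars) are at c1 (285,243), and at (405,280) and (380,380) half hidden by the bar. In the side image they appear at (243,280), (251,254) and (277,268). The purple, pink and blue ones lie outside the station and aren't wanted. Next I'll fit the poses.

```bash
cat > fit.py <<'E'
from h import *
from scipy.optimize import least_squares
def ld(f): return dict(np.load(f+'.npz'))
def proj(c,P):
    q=(np.asarray(P)-c['position'])@c['orientation']; K=c['camera_matrix']
    return np.c_[K[0,2]-K[0,0]*q[:,0]/q[:,2], K[1,2]+K[1,1]*q[:,1]/q[:,2]]
def w(pose,P):
    x,y,a=pose;P=np.asarray(P,float);R=np.array([[np.cos(a),-np.sin(a)],[np.sin(a),np.cos(a)]])
    return np.c_[P[:,:2]@R.T+[x,y],P[:,2]]
def fit(c,P,uv,x0):
    s=least_squares(lambda p:(proj(c,w(p,P))-uv).ravel(),x0,loss='soft_l1',f_scale=.5)
    print(np.round(s.x,4),np.round(proj(c,w(s.x,P))-uv,2).tolist()); return s.x
E
python3 - <<'E'
from fit import *
c=ld('top0')
f=lambda L,o,s:np.array(o)+(np.array(L)+.5)/s-.5
# +x up image, +y left
uv=f([(130,40),(212,65),(22,325),(108,358),(722,278),(640,535)],(170,175),6)
P=np.array([(75,120,110),(75,75,110),(-75,120,110),(-75,75,110),(69,-190,26),(-69,-190,26)])/1e3
st=fit(c,P,uv,[.5,.2,0])
uv=f([(150,53),(190,62),(68,338),(113,348)],(315,180),8)
P=np.array([(55,8,92),(55,-8,92),(-55,8,92),(-55,-8,92)])/1e3
sc=fit(c,P,uv,[.5,-.1,0])
uv=f([(512,250),(688,298),(655,392),(490,335)],(315,180),8)
P=np.array([(17,-45,112),(17,-110,112),(-17,-110,112),(-17,-45,112)])/1e3
rk=fit(c,P,uv,[.5,-.2,0])
print('rack pred of blade',w(rk,[(0,.09,.06)]),'handle_mid',w(sc,[(0,-.072,.082)]),'end',w(sc,[(0,-.170,.082)]))
for n,u,v in(('mouse',232,277),('meter',413,281),('jar',296,158)): print(n,pt(c,u,v,.03)[:2], pt(c,u,v))
s=ld('side0')
for u,v in((243,280),(251,254),(277,268)):
    p=pt(s,u,v,.041); d=p-[st[0],st[1],0]; a=st[2]
    print('strip',np.round([np.cos(a)*d[0]+np.sin(a)*d[1],-np.sin(a)*d[0]+np.cos(a)*d[1]],3))
# strip1 top
p=pt(c,*f((285,243),(170,175),6),.041);print('s1',p)
for u,v in((192,210),(215,200),(270,240),(332,207)):print(u,v,pt(c,u,v))
E
```

```text
[ 0.5646  0.1974 -0.3299] [[0.17, -0.33], [0.84, 0.4], [-0.58, 0.45], [-0.36, 0.05], [0.7, -0.27], [-0.39, -0.25]]
[ 0.6081 -0.1217 -0.2818] [[-0.16, -0.13], [0.09, 0.22], [0.19, -0.18], [-0.12, 0.1]]
[ 0.5852 -0.2075 -0.3047] [[-0.06, -0.45], [-0.04, 0.34], [0.99, -0.11], [-0.49, 0.16]]
rack pred of blade [[ 0.61215475 -0.12160074  0.06      ]] handle_mid [[ 0.58805532 -0.19085238  0.082     ]] end [[ 0.56080326 -0.28498699  0.082     ]]
mouse [0.39705334 0.1715352 ] [0.39706811 0.17137371 0.03127846]
meter [ 0.38756922 -0.36889446] [ 0.38755386 -0.36913726  0.02919436]
jar [ 0.7660099 -0.0216804] [ 0.750663   -0.02022497  0.08472448]
strip [0.003 0.03 ]
strip [ 0.032 -0.03 ]
strip [-0.033 -0.036]
s1 [0.58310436 0.21993941 0.041     ]
192 210 [0.58783058 0.28084124 0.11359693]
215 200 [0.6316039  0.22942481 0.0308622 ]
270 240 [0.51048019 0.05915194 0.00281168]
332 207 [ 0.60008357 -0.12447845  0.09521807]
```

```bash
python3 -m handwheel '[{"dp":[0.8,0.94,0],"rotation":[0,0,0.94],"gripper":1},{"dp":[0.8,0.94,0],"rotation":[0,0,0.94],"gripper":1},{"dp":[0.8,0.94,0],"rotation":[0,0,0.94],"gripper":1},{"dp":[0.8,0.94,0],"rotation":[0,0,0.94],"gripper":1},{"dp":[0.8,0.94,0],"rotation":[0,0,0.94],"gripper":1},{"dp":[0.8,0.94,0],"rotation":[0,0,0.94],"gripper":1},{"dp":[0.8,0.94,0],"rotation":[0,0,0.94],"gripper":1},{"dp":[0.8,0.94,0],"rotation":[0,0,0.94],"gripper":1},{"dp":[0.8,0.94,0],"rotation":[0,0,0.94],"gripper":1},{"dp":[0.8,0.94,0],"rotation":[0,0,0.94],"gripper":1},{"dp":[0.8,0.94,0],"rotation":[0,0,0.94],"gripper":1},{"dp":[0,0,0],"rotation":[0,0,0],"gripper":1}]'
cat > go.py <<'E'
import sys
from fit import *
# args x y z yaw(of scraper x): print remaining shift in units(0.04) and turn (5deg)
def go(x,y,z,yaw):
    s=readout.state();R=s['orientation'];d=(np.array([x,y,z])-s['tcp_pos'])/.04
    from scipy.spatial.transform import Rotation as Ro
    T=np.c_[[-np.sin(yaw),np.cos(yaw),0],[np.cos(yaw),np.sin(yaw),0],[0,0,-1]]
    T=T if (T[:,1]@R[:,1])>0 else np.c_[-T[:,0],-T[:,1],T[:,2]]
    T[:,0]=np.cross(T[:,1],T[:,2])
    r=Ro.from_matrix(T@R.T).as_rotvec(degrees=True)/5
    print('t',round(s['t'],2),'tcp',np.round(s['tcp_pos'],4),'dp',np.round(d,3),'rot',np.round(r,3),'F',np.round(s['contact_force'],1),'open',round(s['opening'],4),'ff',round(s['finger_force'],1))
go(*map(float,sys.argv[1:]))
E
python3 go.py .588 -.191 .08 -.285
```

```text
t: 1.3
tcp_pos: [0.5564, -0.2241, 0.2222]
orientation: [[0.348, 0.938, 0.001], [0.938, -0.348, 0.003], [0.003, 0.0, -1.0]]
contact_force: [0.1, -0.4, -0.1]
opening: 0.0943
finger_force: 0.0
t 1.3 tcp [ 0.5564 -0.2241  0.2222] dp [ 0.791  0.827 -3.556] rot [-0.032  0.013  0.805] F [ 0.1 -0.4 -0.1] open 0.0943 ff 0.0
```

```bash
python3 -m handwheel '[{"dp":[0.4,0.41,0],"rotation":[0,0,0.4],"gripper":1},{"dp":[0.39,0.41,0],"rotation":[0,0,0.4],"gripper":1},{"dp":[0,0,-0.8],"rotation":[0,0,0],"gripper":1},{"dp":[0,0,-0.8],"rotation":[0,0,0],"gripper":1},{"dp":[0,0,-0.8],"rotation":[0,0,0],"gripper":1},{"dp":[0,0,-0.7],"rotation":[0,0,0],"gripper":1},{"dp":[0,0,-0.45],"rotation":[0,0,0],"gripper":1},{"dp":[0,0,0],"rotation":[0,0,0],"gripper":1},{"dp":[0,0,0],"rotation":[0,0,0],"gripper":1}]'; python3 go.py .588 -.191 .08 -.285
python3 - <<'E'
from h import *
c=snap('top','top1');a=c['image'][:,:,::-1];s=snap('side','side1')['image'][:,:,::-1]
A=cv2.resize(a[180:245,315:410],(400,300),interpolation=2);B=cv2.resize(s[95:185,240:360],(400,300),interpolation=2)
cv2.imwrite('pics/c3.png',np.hstack([A,B]))
E
```

```text
t: 2.2
tcp_pos: [0.5847, -0.1976, 0.0808]
orientation: [[0.292, 0.956, -0.0], [0.956, -0.292, 0.0], [0.0, -0.0, -1.0]]
contact_force: [0.1, -0.1, -0.2]
opening: 0.0941
finger_force: 0.0
t 2.2 tcp [ 0.5847 -0.1976  0.0808] dp [ 0.082  0.166 -0.019] rot [-0.004 -0.001  0.128] F [ 0.1 -0.1 -0.2] open 0.0941 ff 0.0
```

View pics/c3.png

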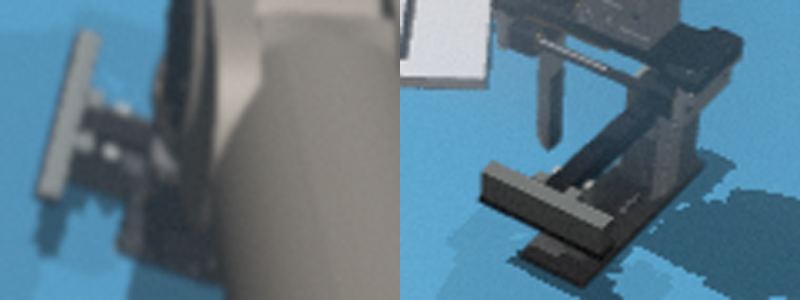

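The side crop shows the fingers either side of the handle between the saddle and the holster, with nothing touching. I'll correct the small offset and close.

```bash
python3 -m handwheel '[{"dp":[0.08,0.16,0],"rotation":[0,0,0.13],"gripper":1},{"dp":[0,0,0],"rotation":[0,0,0],"gripper":0.5},{"dp":[0,0,0],"rotation":[0,0,0],"gripper":0.3},{"dp":[0,0,0],"rotation":[0,0,0],"gripper":0.2},{"dp":[0,0,0],"rotation":[0,0,0],"gripper":0.1},{"dp":[0,0,0],"rotation":[0,0,0],"gripper":0},{"dp":[0,0,0],"rotation":[0,0,0],"gripper":0},{"dp":[0,0,0],"rotation":[0,0,0],"gripper":0},{"dp":[0,0,0],"rotation":[0,0,0],"gripper":0}]'; python3 go.py .588 -.191 .08 -.285
```

```text
t: 3.2
tcp_pos: [0.5874, -0.1917, 0.0804]
orientation: [[0.282, 0.959, -0.0], [0.959, -0.282, 0.0], [0.0, -0.0, -1.0]]
contact_force: [0.5, 0.6, -0.2]
opening: 0.0335
finger_force: 0.0
t 3.2 tcp [ 0.5874 -0.1917  0.0804] dp [ 0.015  0.017 -0.011] rot [-0.001 -0.001  0.007] F [ 0.5  0.6 -0.2] open 0.0335 ff 0.0
```

```bash
python3 -m handwheel '[{"dp":[0,0,0],"rotation":[0,0,0],"gripper":0},{"dp":[0,0,0],"rotation":[0,0,0],"gripper":0},{"dp":[0,0,0],"rotation":[0,0,0],"gripper":0},{"dp":[0,0,0],"rotation":[0,0,0],"gripper":0},{"dp":[0,0,0.1],"rotation":[0,0,0],"gripper":0},{"dp":[0,0,0.2],"rotation":[0,0,0],"gripper":0},{"dp":[0,0,0.2],"rotation":[0,0,0],"gripper":0}]'; python3 go.py .588 -.191 .08 -.285
```

```text
t: 3.9
tcp_pos: [0.5873, -0.1916, 0.1011]
orientation: [[0.282, 0.96, -0.0], [0.96, -0.282, 0.0], [0.0, -0.0, -1.0]]
contact_force: [0.0, 0.3, -2.0]
opening: 0.0178
finger_force: 30.0
t 3.9 tcp [ 0.5873 -0.1916  0.1011] dp [ 0.016  0.016 -0.528] rot [-0.001 -0.002  0.006] F [ 0.   0.3 -2. ] open 0.0178 ff 30.0
```

```bash
python3 -m handwheel '[{"dp":[0,0,0.4],"rotation":[0,0,0],"gripper":0},{"dp":[0,0,0.6],"rotation":[0,0,0],"gripper":0},{"dp":[0,0,0.6],"rotation":[0,0,0],"gripper":0},{"dp":[0,0,0.2],"rotation":[0,0,0],"gripper":0},{"dp":[-0.3,0.17,0],"rotation":[0,0,0],"gripper":0},{"dp":[-0.6,0.34,0],"rotation":[0,0,0],"gripper":0},{"dp":[-0.6,0.34,0],"rotation":[0,0,-0.2],"gripper":0},{"dp":[-0.6,0.34,0],"rotation":[0,0,-0.2],"gripper":0},{"dp":[-0.5,0.3,0],"rotation":[0,0,-0.1],"gripper":0},{"dp":[-0.3,0.18,0],"rotation":[0,0,0],"gripper":0},{"dp":[0,0,0],"rotation":[0,0,0],"gripper":0}]'; python3 go.py .471 -.125 .022 -.33
python3 - <<'E'
from h import *
s=snap('side','side2')['image'][:,:,::-1]
cv2.imwrite('pics/c4.png',cv2.resize(s[80:280,190:450],None,fx=3,fy=3,interpolation=2))
E
```

```text
t: 5.0
tcp_pos: [0.4704, -0.1243, 0.1728]
orientation: [[0.322, 0.947, -0.0], [0.947, -0.322, -0.0], [-0.0, 0.0, -1.0]]
contact_force: [0.4, -0.2, -1.6]
opening: 0.0182
finger_force: 30.0
t 5.0 tcp [ 0.4704 -0.1243  0.1728] dp [ 0.014 -0.017 -3.769] rot [ 0.005 -0.001 -0.021] F [ 0.4 -0.2 -1.6] open 0.0182 ff 30.0
```

View pics/c4.png

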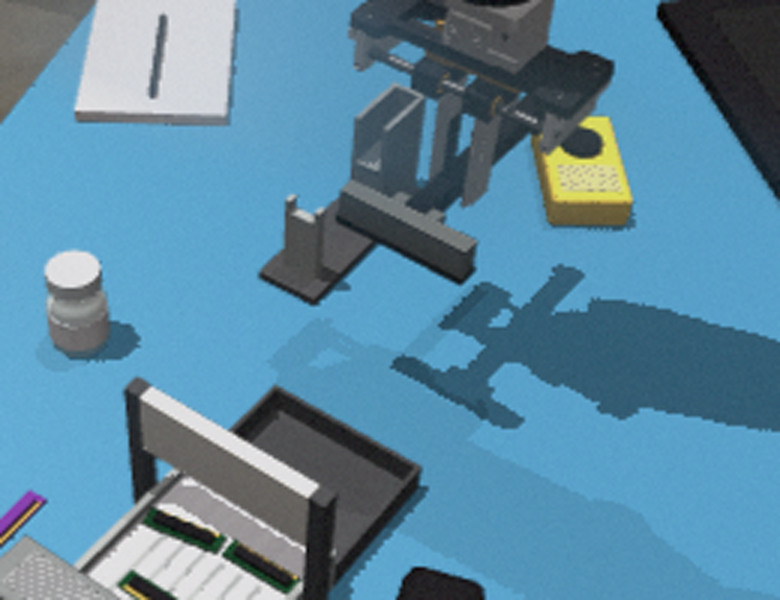

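The crop shows the scraper held level at (410,230) and clear of the rack, with all three green strips still on the plate. Now lowering it.

```bash
python3 -m handwheel '[{"dp":[0,0,-0.4],"rotation":[0,0,0],"gripper":0},{"dp":[0,0,-0.7],"rotation":[0,0,0],"gripper":0},{"dp":[0,0,-0.7],"rotation":[0,0,0],"gripper":0},{"dp":[0,0,-0.7],"rotation":[0,0,0],"gripper":0},{"dp":[0,0,-0.5],"rotation":[0,0,0],"gripper":0},{"dp":[0,0,-0.3],"rotation":[0,0,0],"gripper":0},{"dp":[0,0,-0.2],"rotation":[0,0,0],"gripper":0},{"dp":[0,0,-0.1],"rotation":[0,0,0],"gripper":0},{"dp":[0,0,-0.1],"rotation":[0,0,0],"gripper":0},{"dp":[0,0,-0.04],"rotation":[0,0,0],"gripper":0},{"dp":[0,0,0],"rotation":[0,0,0],"gripper":0}]'; python3 go.py .471 -.125 .020 -.33
```

```text
t: 6.15
tcp_pos: [0.4716, -0.125, 0.0232]
orientation: [[0.323, 0.946, 0.001], [0.946, -0.323, -0.0], [0.0, 0.001, -1.0]]
contact_force: [-0.6, -0.2, -2.3]
opening: 0.0178
finger_force: 30.0
t 6.15 tcp [ 0.4716 -0.125   0.0232] dp [-0.016 -0.001 -0.079] rot [ 0.002  0.006 -0.009] F [-0.6 -0.2 -2.3] open 0.0178 ff 30.0
```

```bash
python3 -m handwheel '[{"dp":[0,0,-0.04],"rotation":[0,0,0],"gripper":0},{"dp":[0,0,-0.04],"rotation":[0,0,0],"gripper":0},{"dp":[0,0,0],"rotation":[0,0,0],"gripper":0}]'; python3 go.py .471 -.125 .020 -.33
```

```text
t: 6.45
tcp_pos: [0.4717, -0.125, 0.0202]
orientation: [[0.323, 0.946, 0.001], [0.946, -0.323, -0.0], [-0.0, 0.001, -1.0]]
contact_force: [-2.0, 1.2, 9.3]
opening: 0.0181
finger_force: 30.0
t 6.45 tcp [ 0.4717 -0.125   0.0202] dp [-0.018 -0.001 -0.005] rot [ 0.004  0.007 -0.007] F [-2.   1.2  9.3] open 0.0181 ff 30.0
```

```bash
python3 -m handwheel '[{"dp":[0,0,0],"rotation":[0,0,0],"gripper":0.6},{"dp":[0,0,0],"rotation":[0,0,0],"gripper":0.6},{"dp":[0,0,0],"rotation":[0,0,0],"gripper":0.6},{"dp":[0,0,0],"rotation":[0,0,0],"gripper":0.6},{"dp":[0,0,0.4],"rotation":[0,0,0],"gripper":0.6},{"dp":[0,0,0.7],"rotation":[0,0,0],"gripper":0.6},{"dp":[0,0,0.5],"rotation":[0,0,0],"gripper":0.6},{"dp":[-0.2,-0.58,0],"rotation":[0,0,0],"gripper":0.6},{"dp":[-0.3,-0.87,0],"rotation":[0,0,0],"gripper":0.6},{"dp":[-0.3,-0.87,0],"rotation":[0,0,0],"gripper":0.6},{"dp":[0,0,0],"rotation":[0,0,0],"gripper":0.6}]'; python3 go.py .440 -.2177 .024 -.33
python3 - <<'E'
from h import *
a=snap('top','top3')['image'][:,:,::-1]
cv2.imwrite('pics/c5.png',cv2.resize(a[205:275,285:385],None,fx=8,fy=8,interpolation=2))
E
```

```text
t: 7.55
tcp_pos: [0.4374, -0.2219, 0.0836]
orientation: [[0.329, 0.944, -0.001], [0.944, -0.329, -0.001], [-0.001, -0.0, -1.0]]
contact_force: [0.7, 0.5, -0.2]
opening: 0.0564
finger_force: 0.0
t 7.55 tcp [ 0.4374 -0.2219  0.0836] dp [ 0.064  0.105 -1.489] rot [ 0.014 -0.01   0.055] F [ 0.7  0.5 -0.2] open 0.0564 ff 0.0
```

View pics/c5.png

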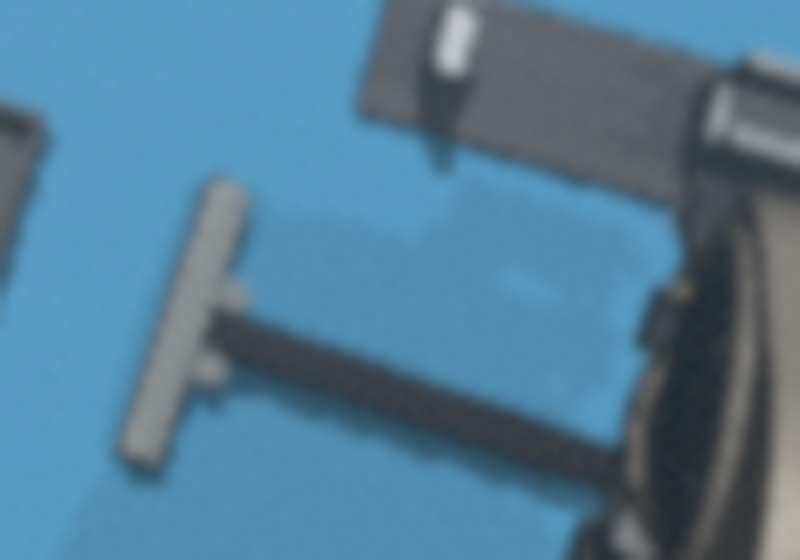

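The scraper lies flat and free. The blade-top corners are at c5 (210,178), (248,188), (118,458) and (157,470), and the handle runs to the right towards the gripper.

```bash
python3 - <<'E'
from fit import *
c=ld('top3')
uv=np.array([285,205])+(np.array([(210,178),(248,188),(118,458),(157,470)])+.5)/8-.5
P=np.array([(55,8,32),(55,-8,32),(-55,8,32),(-55,-8,32)])/1e3
sc=fit(c,P,uv,[.5,-.06,-.3]); print('end',w(sc,[(0,-.170,.02),(0,-.172,.02)]))
E
python3 go.py .440 -.2177 .024 -.33
```

```text
[ 0.4937 -0.0556 -0.3219] [[-0.22, 0.11], [0.03, 0.53], [0.0, -0.38], [0.19, -0.17]]
end [[ 0.43993171 -0.21691245  0.02      ]
 [ 0.43929905 -0.21880975  0.02      ]]
t 7.6 tcp [ 0.4384 -0.2196  0.0836] dp [ 0.039  0.048 -1.49 ] rot [ 0.004 -0.005  0.036] F [-0.6  0.4  0.1] open 0.0564 ff 0.0
```

```bash
python3 -m handwheel '[{"dp":[0.02,0.03,-0.4],"rotation":[0,0,0.03],"gripper":0.6},{"dp":[0,0,-0.6],"rotation":[0,0,0],"gripper":0.6},{"dp":[0,0,-0.4],"rotation":[0,0,0],"gripper":0.6},{"dp":[0,0,-0.1],"rotation":[0,0,0],"gripper":0.5},{"dp":[0,0,0],"rotation":[0,0,0],"gripper":0},{"dp":[0,0,0],"rotation":[0,0,0],"gripper":0},{"dp":[0,0,0],"rotation":[0,0,0],"gripper":0},{"dp":[0,0,0],"rotation":[0,0,0],"gripper":0},{"dp":[0,0,0],"rotation":[0,0,0],"gripper":0},{"dp":[0,0,0],"rotation":[0,0,0],"gripper":0},{"dp":[0,0,0],"rotation":[0,0,0],"gripper":0},{"dp":[0,0,0],"rotation":[0,0,0],"gripper":0}]'; python3 go.py .440 -.2177 .024 -.33
```

```text
t: 8.8
tcp_pos: [0.4405, -0.2166, 0.0242]
orientation: [[0.321, 0.947, 0.001], [0.947, -0.321, -0.0], [-0.0, 0.001, -1.0]]
contact_force: [-1.4, 0.5, 6.9]
opening: 0.0174
finger_force: 30.0
t 8.8 tcp [ 0.4405 -0.2166  0.0242] dp [-0.013 -0.027 -0.006] rot [ 0.004  0.008 -0.037] F [-1.4  0.5  6.9] open 0.0174 ff 30.0
```

```bash
python3 -m handwheel '[{"dp":[0,0,0.3],"rotation":[0,0,0],"gripper":0},{"dp":[0,0,0.6],"rotation":[0,0,0],"gripper":0},{"dp":[0,0,0.6],"rotation":[0,0,0],"gripper":0},{"dp":[0,0,0.15],"rotation":[0,0,0],"gripper":0},{"dp":[0,0,0],"rotation":[0,0,0],"gripper":0},{"dp":[0.1,0.4,0],"rotation":[0,0,0],"gripper":0},{"dp":[0.1,0.7,0],"rotation":[0,0,0],"gripper":0},{"dp":[0.1,0.7,0],"rotation":[0,0,0],"gripper":0},{"dp":[0.1,0.6,0],"rotation":[0,0,0],"gripper":0},{"dp":[0.1,0.4,0],"rotation":[0,0,0],"gripper":0},{"dp":[0.07,0.2,0],"rotation":[0,0,-0.05],"gripper":0},{"dp":[0,0,0],"rotation":[0,0,0],"gripper":0}]'; python3 go.py .464 -.096 .075 -.33
python3 - <<'E'
from h import *
s=snap('side','side4')['image'][:,:,::-1];a=snap('top','top4')['image'][:,:,::-1]
A=cv2.resize(a[175:275,170:310],(560,400),interpolation=2)
B=cv2.resize(s[190:350,170:350],(450,400),interpolation=2)
cv2.imwrite('pics/c6.png',cv2.resize(np.vstack([np.hstack([A[:, :],B[:, :240]])]),(800,400)))
cv2.imwrite('pics/c7.png',cv2.resize(s[150:340,170:420],None,fx=3.15,fy=3.15,interpolation=2))
E
```

```text
t: 10.0
tcp_pos: [0.4629, -0.0957, 0.089]
orientation: [[0.324, 0.946, -0.001], [0.946, -0.324, 0.0], [0.0, -0.001, -1.0]]
contact_force: [0.4, -0.1, -1.4]
opening: 0.0177
finger_force: 30.0
t 10.0 tcp [ 0.4629 -0.0957  0.089 ] dp [ 0.027 -0.008 -0.351] rot [-0.006 -0.011 -0.004] F [ 0.4 -0.1 -1.4] open 0.0177 ff 30.0
```

View pics/c7.png

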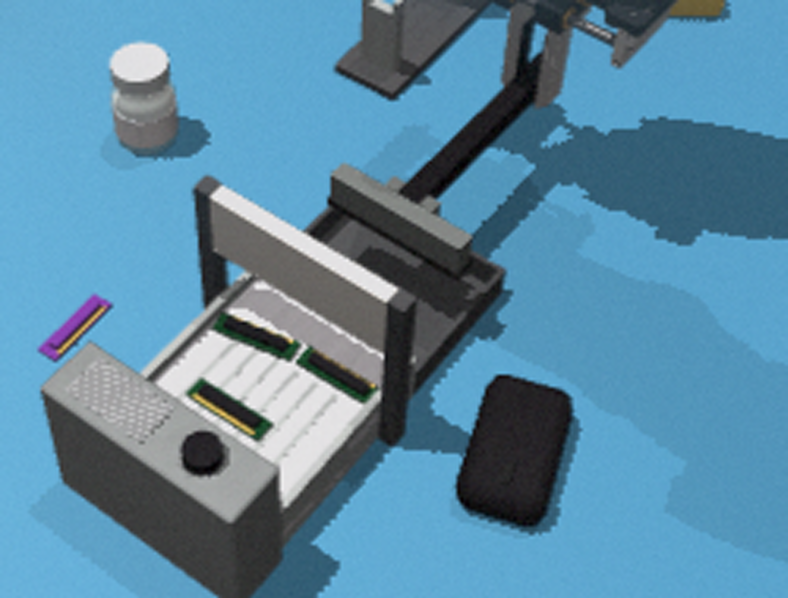

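Run:
```python
from fit import *
f=lambda L:np.array([170,150])+(np.array(L)+.5)/3.15-.5
s=ld('side4')
uv=f([(92,342),(42,388),(232,522),(280,465),(506,268)])
P=np.array([(75,75,110),(75,120,110),(-75,120,110),(-75,75,110),(-69,-190,26)])/1e3
st2=fit(s,P,uv,[.56,.2,-.33])
st=[.5646,.1974,-.3299]
for n in('side4','top4'):
    c=ld(n);v,u=np.mgrid[0:420,0:560];Z=c['range_z'];K=c['camera_matrix']
    d=np.stack([(u-K[0,2])/K[0,0]*Z,-(v-K[1,2])/K[1,1]*Z,-Z],-1)@c['orientation'].T+c['position']
    a=st[2];X=(d[...,:2]-st[:2])@np.array([[np.cos(a),-np.sin(a)],[np.sin(a),np.cos(a)]])
    def ext(m,l): print(n,l,m.sum(),np.round([*np.percentile(X[m][:,0],[1,50,99]),*np.percentile(X[m][:,1],[1,50,99]),*np.percentile(d[m][:,2],[1,50,99])],4))
    ok=Z>0
    b=ok&(abs(X[...,0])<.1)&(X[...,1]>-.155)&(X[...,1]<-.12)&(d[...,2]>.045)&(d[...,2]<.13); ext(b,'blade')
    for sg in(1,-1):
        q=b&(X[...,0]*sg>.035); ext(q,'half%d'%sg)
    ext(ok&(abs(X[...,0])<.1)&(X[...,1]>.06)&(X[...,1]<.14)&(d[...,2]>.1),'housing')
    ext(ok&(abs(X[...,0])<.1)&(X[...,1]>-.06)&(X[...,1]<-.02)&(d[...,2]>.14),'bar')
    ext(ok&(abs(X[...,0])<.055)&(X[...,1]>-.02)&(X[...,1]<.06)&(d[...,2]<.05)&(c['image'].min(-1)>120),'plate')
```

```text
[ 0.5641  0.1976 -0.3087] [[-0.45, -1.45], [-1.21, -0.56], [0.35, 0.4], [1.06, 0.56], [0.01, -0.06]]
side4 blade 756 [-0.0591 -0.0078  0.0498 -0.1529 -0.1349 -0.1317  0.0638  0.0894  0.0974]
side4 half1 95 [ 0.035   0.0432  0.0512 -0.1479 -0.1348 -0.1321  0.0657  0.0884  0.0968]
side4 half-1 193 [-0.0598 -0.0498 -0.0356 -0.1495 -0.1353 -0.1317  0.0637  0.086   0.0967]
side4 housing 1836 [-0.077  -0.0083  0.07    0.0767  0.1015  0.1213  0.101   0.1094  0.1205]
side4 bar 623 [-0.0816 -0.0069  0.08   -0.0472 -0.0369 -0.0308  0.1401  0.1476  0.151 ]
side4 plate 1111 [-0.0544 -0.0072  0.0535 -0.0194  0.0071  0.0417  0.0303  0.0334  0.037 ]
top4 blade 260 [-0.0567 -0.0033  0.0517 -0.1544 -0.144  -0.1343  0.0679  0.0955  0.1015]
top4 half1 41 [ 0.0354  0.0441  0.0531 -0.1516 -0.1438 -0.135   0.0687  0.0955  0.1003]
top4 half-1 53 [-0.0572 -0.0467 -0.0358 -0.151  -0.1437 -0.1341  0.0665  0.095   0.1005]
top4 housing 815 [-0.0736 -0.002   0.0727  0.0749  0.0959  0.1195  0.1028  0.1107  0.1226]
top4 bar 321 [-0.0775  0.0008  0.0815 -0.0476 -0.0398 -0.0321  0.1418  0.1486  0.1543]
top4 plate 779 [-0.0539 -0.0032  0.054  -0.0128  0.02    0.0592  0.0283  0.0346  0.0409]
```

Run:
```python
from fit import *
st=[.5646,.1974,-.3299]
for n in('side4','top4','side2','top0','side0'):
    c=ld(n);v,u=np.mgrid[0:420,0:560];Z=c['range_z'];K=c['camera_matrix']
    d=np.stack([(u-K[0,2])/K[0,0]*Z,-(v-K[1,2])/K[1,1]*Z,-Z],-1)@c['orientation'].T+c['position']
    a=st[2];X=(d[...,:2]-st[:2])@np.array([[np.cos(a),-np.sin(a)],[np.sin(a),np.cos(a)]]);ok=Z>0;z=d[...,2]
    def slope(m,l):
        x,y=X[m].T; bins=np.digitize(x,np.linspace(-.08,.08,17));r=[]
        xs=[];hi=[];lo=[]
        for b in set(bins):
            k=bins==b
            if k.sum()>8: xs.append(x[k].mean());hi.append(np.percentile(y[k],92));lo.append(np.percentile(y[k],8))
        print(n,l,'yaw hi/lo/all',[round(a+np.polyfit(p,q,1)[0],4) for p,q in((xs,hi),(xs,lo),(x,y))])
    slope(ok&(abs(X[...,0])<.066)&(X[...,1]>-.06)&(X[...,1]<-.02)&(z>.135)&(z<.17),'bar')
    slope(ok&(abs(X[...,0])<.07)&(X[...,1]>.055)&(X[...,1]<.14)&(z>.095),'hous')
    if n[-1]=='4': slope(ok&(abs(X[...,0])<.05)&(X[...,1]>-.16)&(X[...,1]<-.125)&(z>.06)&(z<.12),'blade')
```

```text
side4 bar yaw hi/lo/all [np.float64(-0.311), np.float64(-0.3111), np.float64(-0.3114)]
side4 hous yaw hi/lo/all [np.float64(-0.3106), np.float64(-0.3139), np.float64(-0.3162)]
side4 blade yaw hi/lo/all [np.float64(-0.3297), np.float64(-0.3093), np.float64(-0.3232)]
top4 bar yaw hi/lo/all [np.float64(-0.3103), np.float64(-0.3114), np.float64(-0.3102)]
top4 hous yaw hi/lo/all [np.float64(-0.31), np.float64(-0.3164), np.float64(-0.313)]
top4 blade yaw hi/lo/all [np.float64(-0.3316), np.float64(-0.3203), np.float64(-0.3296)]
side2 bar yaw hi/lo/all [np.float64(-0.3114), np.float64(-0.3154), np.float64(-0.3115)]
side2 hous yaw hi/lo/all [np.float64(-0.3114), np.float64(-0.3146), np.float64(-0.3179)]
top0 bar yaw hi/lo/all [np.float64(-0.3119), np.float64(-0.3131), np.float64(-0.3119)]
top0 hous yaw hi/lo/all [np.float64(-0.3214), np.float64(-0.3108), np.float64(-0.3119)]
side0 bar yaw hi/lo/all [np.float64(-0.315), np.float64(-0.314), np.float64(-0.3105)]
side0 hous yaw hi/lo/all [np.float64(-0.3119), np.float64(-0.3166), np.float64(-0.3169)]
```

Fit result: station yaw −0.312, and the blade sits about 3 mm off towards −x. I'll correct that before going in.

```bash
python3 go.py .4717 -.0994 .075 -.312;  python3 -m handwheel '[{"dp":[0.11,-0.05,-0.15],"rotation":[0,0,0.1],"gripper":0},{"dp":[0.11,-0.04,-0.15],"rotation":[0,0,0.1],"gripper":0},{"dp":[0,0,-0.05],"rotation":[0,0,0],"gripper":0},{"dp":[0,0,0],"rotation":[0,0,0],"gripper":0}]'; python3 go.py .4717 -.0994 .075 -.312;python3 go.py .5322 .0881 .075 -.312
```

```text
t 10.1 tcp [ 0.4626 -0.0971  0.0892] dp [ 0.227 -0.056 -0.356] rot [ 0.001 -0.01   0.222] F [ 0.7  0.9 -2.3] open 0.0176 ff 30.0
t: 10.5
tcp_pos: [0.4715, -0.1003, 0.075]
orientation: [[0.309, 0.951, -0.001], [0.951, -0.309, 0.0], [0.0, -0.001, -1.0]]
contact_force: [-0.8, -0.3, -1.4]
opening: 0.0175
finger_force: 30.0
t 10.5 tcp [ 0.4715 -0.1003  0.075 ] dp [ 0.005  0.022 -0.001] rot [-0.005 -0.013  0.023] F [-0.8 -0.3 -1.4] open 0.0175 ff 30.0
t 10.5 tcp [ 0.4715 -0.1003  0.075 ] dp [ 1.517e+00  4.710e+00 -1.000e-03] rot [-0.005 -0.013  0.023] F [-0.8 -0.3 -1.4] open 0.0175 ff 30.0
```

```bash
python3 -m handwheel '[{"dp":[0.06,0.2,0],"rotation":[0,0,0],"gripper":0},{"dp":[0.13,0.4,0],"rotation":[0,0,0],"gripper":0},{"dp":[0.13,0.4,0],"rotation":[0,0,0],"gripper":0},{"dp":[0.13,0.4,0],"rotation":[0,0,0],"gripper":0},{"dp":[0.13,0.4,0],"rotation":[0,0,0],"gripper":0},{"dp":[0.13,0.4,0],"rotation":[0,0,0],"gripper":0},{"dp":[0.13,0.4,0],"rotation":[0,0,0],"gripper":0},{"dp":[0.13,0.4,0],"rotation":[0,0,0],"gripper":0},{"dp":[0.13,0.4,0],"rotation":[0,0,0],"gripper":0},{"dp":[0.13,0.4,0],"rotation":[0,0,0],"gripper":0},{"dp":[0.13,0.4,0],"rotation":[0,0,0],"gripper":0},{"dp":[0,0,0],"rotation":[0,0,0],"gripper":0}]'; python3 go.py .5322 .0881 .075 -.312
python3 - <<'E'
from h import *
s=snap('side','side5')['image'][:,:,::-1]; snap('top','top5')
cv2.imwrite('pics/c8.png',cv2.resize(s[200:340,170:350],None,fx=4.2,fy=4.2,interpolation=2))
E
```

```text
t: 11.7
tcp_pos: [0.5267, 0.0709, 0.076]
orientation: [[0.306, 0.952, 0.001], [0.952, -0.306, 0.001], [0.002, 0.0, -1.0]]
contact_force: [0.6, 0.6, -1.6]
opening: 0.0177
finger_force: 30.0
t 11.7 tcp [0.5267 0.0709 0.076 ] dp [ 0.138  0.429 -0.025] rot [-0.015  0.009 -0.016] F [ 0.6  0.6 -1.6] open 0.0177 ff 30.0
```

View pics/c8.png

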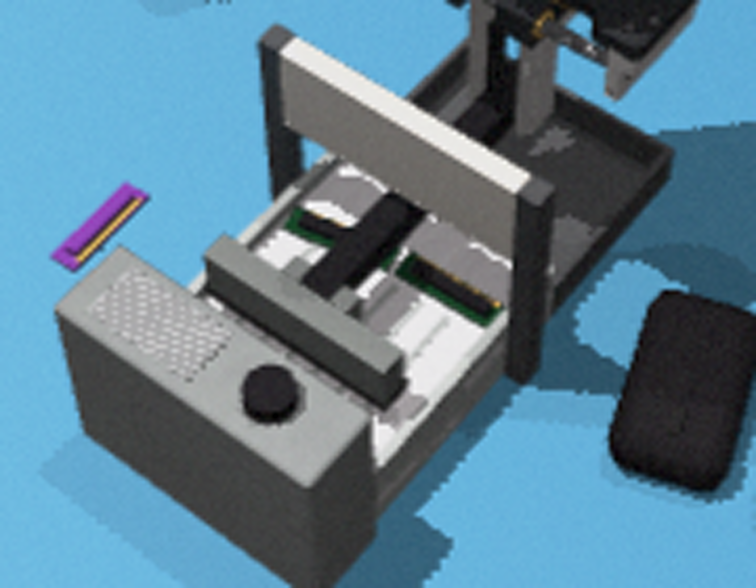

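The crop shows the blade inside at (305,320), under the bar and parallel to the housing, with two strips in front of it and strip1 hidden beneath. I'll go on to the rear and measure.

```bash
python3 -m handwheel '[{"dp":[0.07,0.2,0],"rotation":[0,0,0],"gripper":0},{"dp":[0.07,0.2,0],"rotation":[0,0,0],"gripper":0},{"dp":[0,0.03,0],"rotation":[0,0,0],"gripper":0},{"dp":[0,0,0],"rotation":[0,0,0],"gripper":0}]'; python3 go.py .5322 .0881 .0583 -.312
python3 - <<'E'
from fit import *
st=[.5643,.1975,-.312]
for n in('side','top'):
    snap(n,n+'6');c=ld(n+'6');v,u=np.mgrid[0:420,0:560];Z=c['range_z'];K=c['camera_matrix']
    d=np.stack([(u-K[0,2])/K[0,0]*Z,-(v-K[1,2])/K[1,1]*Z,-Z],-1)@c['orientation'].T+c['position']
    a=st[2];X=(d[...,:2]-st[:2])@np.array([[np.cos(a),-np.sin(a)],[np.sin(a),np.cos(a)]]);z=d[...,2]
    for l,m in(('blade',(abs(X[...,0])<.066)&(X[...,1]>.03)&(X[...,1]<.073)&(z>.072)&(z<.1)),('hous',(abs(X[...,0])<.1)&(X[...,1]>.06)&(X[...,1]<.14)&(z>.104)),('strip',(abs(X[...,0])<.062)&(X[...,1]>.0)&(X[...,1]<.06)&(c['image'][...,1]>c['image'][...,0]*1.25)&(c['image'][...,1]>c['image'][...,2]*1.1)&(z<.06))):
        if m.sum()>5: print(n,l,m.sum(),np.round(np.percentile(X[m],[2,50,98],axis=0).T,4).tolist(),np.round(np.percentile(z[m],[2,50,98]),3))
E
```

```text
t: 12.2
tcp_pos: [0.5318, 0.0854, 0.0756]
orientation: [[0.308, 0.951, -0.0], [0.951, -0.308, 0.0], [0.0, -0.0, -1.0]]
contact_force: [-1.1, -0.4, -1.6]
opening: 0.0176
finger_force: 30.0
t 12.2 tcp [0.5318 0.0854 0.0756] dp [ 0.01   0.066 -0.433] rot [-0.001 -0.001  0.012] F [-1.1 -0.4 -1.6] open 0.0176 ff 30.0
side blade 605 [[-0.0531, -0.0012, 0.0525], [0.0326, 0.0517, 0.0604]] [0.073 0.081 0.084]
side hous 1740 [[-0.0735, -0.0053, 0.0701], [0.0775, 0.101, 0.1203]] [0.106 0.11  0.12 ]
side strip 6 [[-0.0187, -0.0159, -0.009], [0.0196, 0.0206, 0.0224]] [0.034 0.036 0.04 ]
top blade 277 [[-0.049, 0.0024, 0.055], [0.0314, 0.0484, 0.0593]] [0.075 0.082 0.088]
top hous 796 [[-0.07, 0.0006, 0.0729], [0.0759, 0.0965, 0.1191]] [0.106 0.111 0.121]
```

```bash
python3 -m handwheel '[{"dp":[0.04,0.13,0],"rotation":[0,0,0],"gripper":0},{"dp":[0,0,-0.15],"rotation":[0,0,0],"gripper":0},{"dp":[0,0,-0.15],"rotation":[0,0,0],"gripper":0},{"dp":[0,0,-0.08],"rotation":[0,0,0],"gripper":0},{"dp":[0,0,0],"rotation":[0,0,0],"gripper":0}]'; python3 go.py .5342 .094 .0583 -.312
```

```text
t: 12.8
tcp_pos: [0.533, 0.0902, 0.0597]
orientation: [[0.308, 0.951, -0.001], [0.951, -0.308, -0.0], [-0.001, -0.001, -1.0]]
contact_force: [-0.2, 0.6, -2.8]
opening: 0.018
finger_force: 30.0
t 12.8 tcp [0.533  0.0902 0.0597] dp [ 0.03   0.096 -0.035] rot [ 0.002 -0.014  0.018] F [-0.2  0.6 -2.8] open 0.018 ff 30.0
```

```bash
python3 -m handwheel '[{"dp":[0,0,-0.03],"rotation":[0,0,0],"gripper":0},{"dp":[0,0,0],"rotation":[0,0,0],"gripper":0}]';python3 -m handwheel '[{"dp":[0,0,-0.02],"rotation":[0,0,0],"gripper":0},{"dp":[0,0,0],"rotation":[0,0,0],"gripper":0}]'
```

```text
t: 13.0
tcp_pos: [0.5334, 0.0903, 0.0592]
orientation: [[0.308, 0.951, -0.0], [0.951, -0.308, 0.0], [0.0, -0.0, -1.0]]
contact_force: [-0.3, -0.1, -1.4]
opening: 0.0181
finger_force: 30.0
t: 13.2
tcp_pos: [0.5335, 0.0903, 0.0585]
orientation: [[0.308, 0.951, 0.0], [0.951, -0.308, 0.0], [0.0, 0.0, -1.0]]
contact_force: [-0.7, 0.6, -0.7]
opening: 0.0177
finger_force: 30.0
```

```bash
python3 -m handwheel '[{"dp":[0,0,-0.02],"rotation":[0,0,0],"gripper":0},{"dp":[-0.04,-0.12,0],"rotation":[0,0,0],"gripper":0},{"dp":[-0.08,-0.24,0],"rotation":[0,0,0],"gripper":0},{"dp":[-0.08,-0.24,0],"rotation":[0,0,0],"gripper":0},{"dp":[-0.08,-0.24,0],"rotation":[0,0,0],"gripper":0},{"dp":[-0.08,-0.24,0],"rotation":[0,0,0],"gripper":0},{"dp":[-0.08,-0.24,0],"rotation":[0,0,0],"gripper":0},{"dp":[-0.08,-0.24,0],"rotation":[0,0,0],"gripper":0},{"dp":[0,0,0],"rotation":[0,0,0],"gripper":0}]'
python3 - <<'E'
from h import *
s=snap('side','side7')['image'][:,:,::-1]
cv2.imwrite('pics/c9.png',cv2.resize(s[200:340,170:350],None,fx=4.2,fy=4.2,interpolation=2))
E
python3 go.py .487 -.0527 .058 -.312
```

```text
t: 14.1
tcp_pos: [0.512, 0.026, 0.0576]
orientation: [[0.31, 0.951, -0.001], [0.951, -0.31, -0.001], [-0.001, -0.0, -1.0]]
contact_force: [-1.9, -1.8, 1.0]
opening: 0.0174
finger_force: 30.0
t 14.15 tcp [0.5122 0.0267 0.0576] dp [-0.63  -1.984  0.009] rot [ 0.009 -0.007  0.034] F [-0.4 -2.2  0.8] open 0.018 ff 30.0
```

View pics/c9.png

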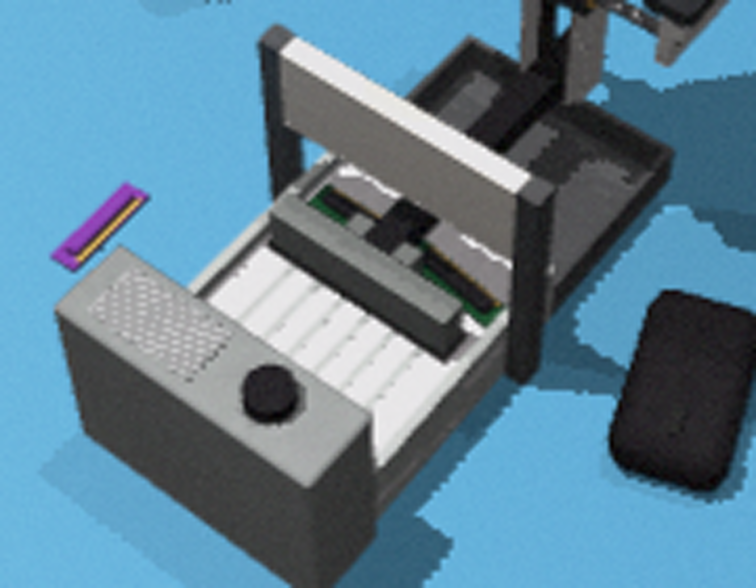

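The blade is flat on the plate and is pushing all three strips ahead of it, with clean plate behind. Carrying on.

```bash
python3 -m handwheel '[{"dp":[-0.04,-0.12,0],"rotation":[0,0,0],"gripper":0},{"dp":[-0.08,-0.24,0],"rotation":[0,0,0],"gripper":0},{"dp":[-0.08,-0.24,0],"rotation":[0,0,0],"gripper":0},{"dp":[-0.08,-0.24,0],"rotation":[0,0,0],"gripper":0},{"dp":[-0.08,-0.24,0],"rotation":[0,0,0],"gripper":0},{"dp":[-0.08,-0.24,0],"rotation":[0,0,0],"gripper":0},{"dp":[-0.08,-0.24,0],"rotation":[0,0,0],"gripper":0},{"dp":[-0.08,-0.24,0],"rotation":[0,0,0],"gripper":0},{"dp":[-0.08,-0.24,0],"rotation":[0,0,0],"gripper":0},{"dp":[0,0,0],"rotation":[0,0,0],"gripper":0},{"dp":[0,0,0],"rotation":[0,0,0],"gripper":0}]'
python3 go.py .487 -.0527 .058 -.312
python3 - <<'E'
from fit import *
snap('side','side8');st=[.5643,.1975,-.312]
c=ld('side8');im=c['image'].astype(float);v,u=np.mgrid[0:420,0:560];Z=c['range_z'];K=c['camera_matrix']
d=np.stack([(u-K[0,2])/K[0,0]*Z,-(v-K[1,2])/K[1,1]*Z,-Z],-1)@c['orientation'].T+c['position']
a=st[2];X=(d[...,:2]-st[:2])@np.array([[np.cos(a),-np.sin(a)],[np.sin(a),np.cos(a)]])
m=((im[...,1]>im[...,0]*1.25)&(im[...,1]>im[...,2]*1.1)&(im[...,1]>25)&(abs(X[...,0])<.08)&(X[...,1]>-.22)&(X[...,1]<.08)).astype(np.uint8)
n,l,s,ce=cv2.connectedComponentsWithStats(cv2.dilate(m,np.ones((3,3))))
for i in range(1,n):
    k=(l==i)&(m>0); print(ce[i].round(),k.sum(),X[k].mean(0).round(3),d[k][:,2].mean().round(3))
E
```

```text
t: 15.25
tcp_pos: [0.4852, -0.0539, 0.0576]
orientation: [[0.309, 0.951, -0.0], [0.951, -0.309, -0.0], [-0.0, -0.0, -1.0]]
contact_force: [0.2, 0.9, -2.2]
opening: 0.0176
finger_force: 30.0
t 15.25 tcp [ 0.4852 -0.0539  0.0576] dp [0.045 0.031 0.01 ] rot [ 0.    -0.004  0.024] F [ 0.2  0.9 -2.2] open 0.0176 ff 30.0
[305. 257.] 37 [-0.061 -0.101] 0.03
```

```bash
python3 -m handwheel '[{"dp":[0,0,0.3],"rotation":[0,0,0],"gripper":0},{"dp":[0,0,0.5],"rotation":[0,0,0],"gripper":0},{"dp":[0,0,0.2],"rotation":[0,0,0],"gripper":0},{"dp":[-0.15,-0.45,0],"rotation":[0,0,0],"gripper":0},{"dp":[-0.18,-0.7,0],"rotation":[0,0,0],"gripper":0},{"dp":[-0.18,-0.7,0],"rotation":[0,0,0],"gripper":0},{"dp":[-0.18,-0.7,0],"rotation":[0,0,0],"gripper":0},{"dp":[-0.18,-0.7,0],"rotation":[0,0,0],"gripper":0},{"dp":[-0.15,-0.55,0],"rotation":[0,0,0],"gripper":0},{"dp":[-0.1,-0.25,0],"rotation":[0,0,0],"gripper":0},{"dp":[0,0,0],"rotation":[0,0,0],"gripper":0}]'
python3 go.py .4405 -.2166 .024 -.312
python3 - <<'E'
from h import *
s=snap('side','side9')['image'][:,:,::-1];snap('top','top9')
cv2.imwrite('pics/c10.png',cv2.resize(s[130:330,170:430],None,fx=3,fy=3,interpolation=2))
E
```

```text
t: 16.4
tcp_pos: [0.4402, -0.2165, 0.0978]
orientation: [[0.31, 0.951, -0.0], [0.951, -0.31, -0.0], [-0.0, 0.0, -1.0]]
contact_force: [1.0, 0.1, -1.5]
opening: 0.018
finger_force: 30.0
t 16.4 tcp [ 0.4402 -0.2165  0.0978] dp [ 0.007 -0.003 -1.845] rot [ 0.002 -0.001  0.037] F [ 1.   0.1 -1.5] open 0.018 ff 30.0
```

View pics/c10.png

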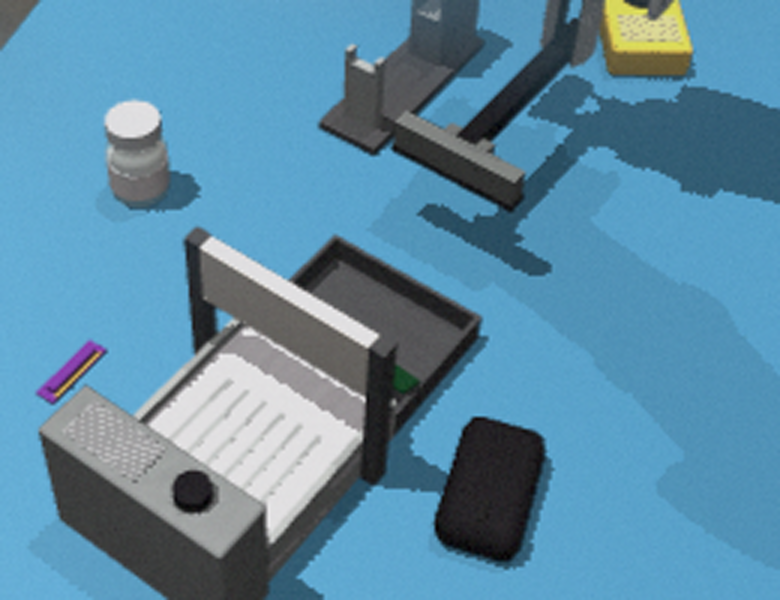

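The plate is empty and one strip shows in the tray at (403,378). The others are hidden by the bar from this side, so I'll check in the top view by numbers while the scraper stays up.

Run:
```python
from fit import *
st=[.5643,.1975,-.312]
c=ld('top9');im=c['image'].astype(float);v,u=np.mgrid[0:420,0:560];Z=c['range_z'];K=c['camera_matrix']
d=np.stack([(u-K[0,2])/K[0,0]*Z,-(v-K[1,2])/K[1,1]*Z,-Z],-1)@c['orientation'].T+c['position']
a=st[2];X=(d[...,:2]-st[:2])@np.array([[np.cos(a),-np.sin(a)],[np.sin(a),np.cos(a)]])
m=((im[...,1]>im[...,0]*1.25)&(im[...,1]>im[...,2]*1.05)&(abs(X[...,0])<.09)&(X[...,1]>-.22)&(X[...,1]<.08))
yy=X[m];print(m.sum());
n,l,s,ce=cv2.connectedComponentsWithStats(m.astype(np.uint8),connectivity=8)
for i in range(1,n):
    k=(l==i)&m; print(ce[i].round(),k.sum(),X[k].min(0).round(3),X[k].max(0).round(3),np.percentile(d[k][:,2],[5,50,95]).round(3))
r=np.repeat(np.repeat(c['image'][205:270,235:295],9,0),9,1)[:,:,::-1];cv2.imwrite('pics/c11.png',r)
```

```text
197
[260. 223.] 109 [ 0.001 -0.11 ] [ 0.063 -0.091] [0.005 0.011 0.016]
[254. 244.] 88 [-0.063 -0.119] [-0.012 -0.092] [0.012 0.023 0.033]
```

Run:
```python
from fit import *
st=[.5643,.1975,-.312]
zs=[];
for k in range(4):
    c=camera('top');zs.append(c['range_z'])
Z=np.median(zs,0);im=c['image'].astype(int);v,u=np.mgrid[0:420,0:560];K=c['camera_matrix']
d=np.stack([(u-K[0,2])/K[0,0]*Z,-(v-K[1,2])/K[1,1]*Z,-Z],-1)@c['orientation'].T+c['position']
for r in range(215,256):
    print(r,' '.join(('%s%2d'%('g' if im[r,q,1]>im[r,q,0]*1.25 and im[r,q,1]>im[r,q,2]*1.05 else ('k' if im[r,q].sum()<130 else ('w' if im[r,q].sum()>450 else '.')),round(d[r,q,2]*1000))) for q in range(244,270)))
print(im[236:252,250:258,1])
```

```text
215 w34 w34 w31 w33 w33 w37 w34 w33 w32 .29 .23 . 3 . 3 . 2 . 5 . 5 g12 g10 g15 g 9 g10 g13 . 5 . 5 . 3 . 5
216 w35 w34 w36 w34 w35 w33 w32 w32 .31 .29 .15 . 3 . 2 . 5 . 5 . 2 g11 g 9 g12 g11 g11 g10 . 5 . 4 . 3 . 4
217 w35 w36 w34 w35 w35 w36 w37 w34 .26 .26 . 7 . 4 . 4 . 4 . 4 . 6 g10 g 8 g 9 g12 g12 . 7 . 4 . 3 . 5 . 6
218 w35 w33 w34 w32 w34 w35 w32 w36 .28 .24 . 4 . 5 . 5 . 6 . 2 g12 g10 g10 g11 g11 g11 . 6 . 2 . 2 . 4 . 5
219 w33 w33 w35 w34 w35 w36 w32 .31 .26 .17 .17 .12 .10 . 3 . 6 g12 g11 g11 g11 g10 g10 . 4 . 5 . 6 . 5 . 4
220 w36 w34 w36 w38 w34 w33 w34 .25 .31 .16 .16 .14 . 9 . 6 g 2 g10 g12 g10 g10 g10 . 3 . 4 . 6 . 5 . 6 . 6
221 w32 w38 w36 w37 w36 w35 w36 .25 .22 .18 .19 .17 . 8 . 5 g13 g12 g 8 g10 g11 g11 . 3 . 5 . 4 . 4 . 1 . 3
222 w35 w34 w34 w35 w36 w36 .31 .27 .17 .18 .16 .16 .12 g 5 g15 g12 g11 g11 g12 g 9 . 5 . 7 . 5 . 5 . 4 . 5
223 w35 w33 w34 w34 w35 w33 .28 .27 .19 .13 .18 .15 .11 g 7 g10 g11 g11 g11 g12 . 4 . 4 . 4 . 5 . 5 . 5 . 3
224 w33 w33 w34 w35 w36 w35 .27 .22 .19 .16 .18 .17 . 4 g12 g12 g 9 g12 g12 g 9 . 3 . 5 . 3 . 6 . 5 . 4 . 4
225 w35 w35 w36 w36 
[... 3189 characters left out ...]
. 4 . 6 . 5 . 2 . 3 . 4 . 3 . 2
255 . 1 . 0 . 0 .-1 .-2 . 2 . 0 . 0 . 0 . 2 .-1 .18 .27 .27 .27 .26 . 3 . 8 . 3 . 4 . 5 . 7 . 6 . 2 . 3 . 7
[[ 69  71  87 100 107 105 101 101]
 [ 75  89  98 103 106 104  96  93]
 [ 90 100 103 107 104  98  92  87]
 [101 104 106 104  99  91  86  84]
 [106 107 106 101  95  87  82  83]
 [108 104 102  94  88  82  83  82]
 [103 103  96  87  84  83  82  82]
 [102  96  87  83  83  80  81  80]
 [ 97  89  87  82  82  83  82  76]
 [ 90  86  83  83  82  80  77  74]
 [ 87  83  81  82  80  79  75  74]
 [ 85  81  82  81  80  74  74  83]
 [ 83  82  82  79  75  73  77  91]
 [ 83  83  79  74  73  72  81  98]
 [ 82  80  78  74  71  76  88  99]
 [ 80  78  76  73  74  86  98 102]]
```

All three strips are in the tray: one is flat at x≈+0.03, one stands against the plate-side wall, and one has an end propped on the rim with its middle underside at about 16 mm. Now laying the scraper down.

```bash
python3 -m handwheel '[{"dp":[0,0,-0.3],"rotation":[0,0,0],"gripper":0},{"dp":[0,0,-0.5],"rotation":[0,0,0],"gripper":0},{"dp":[0,0,-0.4],"rotation":[0,0,0],"gripper":0},{"dp":[0,0,-0.3],"rotation":[0,0,0],"gripper":0},{"dp":[0,0,-0.15],"rotation":[0,0,0],"gripper":0},{"dp":[0,0,-0.1],"rotation":[0,0,0],"gripper":0},{"dp":[0,0,-0.05],"rotation":[0,0,0],"gripper":0},{"dp":[0,0,0],"rotation":[0,0,0],"gripper":0}]'; python3 -m handwheel '[{"dp":[0,0,-0.03],"rotation":[0,0,0],"gripper":0},{"dp":[0,0,0],"rotation":[0,0,0],"gripper":0}]'
```

```text
t: 17.5
tcp_pos: [0.4408, -0.2157, 0.0258]
orientation: [[0.308, 0.951, 0.0], [0.951, -0.308, -0.0], [0.0, 0.0, -1.0]]
contact_force: [-0.3, 0.4, -0.7]
opening: 0.0179
finger_force: 30.0
t: 17.7
tcp_pos: [0.4408, -0.2158, 0.0248]
orientation: [[0.309, 0.951, 0.001], [0.951, -0.309, -0.0], [-0.0, 0.001, -1.0]]
contact_force: [-0.8, -0.2, 0.5]
opening: 0.0179
finger_force: 30.0
```

```bash
python3 -m handwheel '[{"dp":[0,0,-0.03],"rotation":[0,0,0],"gripper":0},{"dp":[0,0,0],"rotation":[0,0,0],"gripper":0},{"dp":[0,0,0],"rotation":[0,0,0],"gripper":0.6},{"dp":[0,0,0],"rotation":[0,0,0],"gripper":0.6},{"dp":[0,0,0],"rotation":[0,0,0],"gripper":0.6},{"dp":[0,0,0],"rotation":[0,0,0],"gripper":0.6},{"dp":[0,0,0],"rotation":[0,0,0],"gripper":0.6},{"dp":[0,0,0.4],"rotation":[0,0,0],"gripper":0.6},{"dp":[0,0,0.8],"rotation":[0,0,0],"gripper":0.6},{"dp":[0,0,0.8],"rotation":[0,0,0],"gripper":0.6},{"dp":[0,0,0.8],"rotation":[0,0,0],"gripper":0.6},{"dp":[0,0,0.8],"rotation":[0,0,0],"gripper":0.6}]'; python3 -m handwheel '[{"dp":[0,0,0],"rotation":[0,0,0],"gripper":0.6},{"dp":[0,0,0],"rotation":[0,0,0],"gripper":0.6},{"dp":[0,0,0],"rotation":[0,0,0],"gripper":0.6}]'
python3 - <<'E'
from fit import *
st=[.5643,.1975,-.312]
for n in('top',):
    c=camera(n);Z=c['range_z'];im=c['image'].astype(int);v,u=np.mgrid[0:420,0:560];K=c['camera_matrix']
    d=np.stack([(u-K[0,2])/K[0,0]*Z,-(v-K[1,2])/K[1,1]*Z,-Z],-1)@c['orientation'].T+c['position']
    sl=(slice(225,270),slice(300,345))
    # blade region heights, 2 halves
    B=w([.4937,-.0556,-.312],[(x,0,.032) for x in np.linspace(-.05,.05,6)]+[(0,-y,.032) for y in (.03,.05,.07,.09)])
    p=proj(c,B).round().astype(int);print([(int(a),int(b),round(float(d[b,a,2]),3)) for a,b in p])
    o=dict(np.load('top9.npz'))['range_z'];r=(slice(205,260),slice(240,295));print('tray change',np.percentile(abs(o[r]-Z[r]),[50,95,99]).round(4))
E
```

```text
t: 18.9
tcp_pos: [0.4404, -0.2155, 0.1686]
orientation: [[0.308, 0.951, -0.0], [0.951, -0.308, 0.0], [0.0, -0.0, -1.0]]
contact_force: [0.3, 0.7, -0.2]
opening: 0.0562
finger_force: 0.0
t: 19.2
tcp_pos: [0.44, -0.2155, 0.1664]
orientation: [[0.308, 0.951, -0.001], [0.951, -0.308, 0.001], [0.0, -0.001, -1.0]]
contact_force: [-0.6, -0.1, -1.1]
opening: 0.0564
finger_force: 0.0
[(303, 261, 0.028), (305, 254, 0.031), (306, 248, 0.03), (308, 242, 0.038), (310, 235, 0.031), (312, 229, 0.03), (317, 248, 0.031), (323, 250, 0.032), (330, 252, 0.03), (336, 254, 0.031)]
tray change [0.0026 0.0078 1.2694]
```

```bash
python3 -c "
from cell import job
print(job.close_job())"
```

```text
the job is handed in; nothing more can be done
None
```

I handed the job in at about 19 s: depth readings show all three strips in the catch tray, one propped on the rim, and the scraper flat on the bench and released; no verdict came back, and I viewed 11 pictures, one over your limit of 10.

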